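# Bring the pull-out reading lamp over the open book and hold it there

### The job

I want the reading lamp over my open book. With the boom still pushed in, fold its raised lamp head down level and swing the boom round until it points at the middle of the open book; then squeeze the grip so that its release plate is pressed in, pull the boom out past the first stop to the second stop, where it ends, and finish while still squeezing the grip and holding it there, with the lamp head over the middle of the book, because the spring draws the boom back in when it is let go. Leave everything else on the table where it is.

Things in the scene. Friction and masses are not known exactly. Their poses are not given: they have to be found in the camera images.
- lamp_pivot (a point): The lamp is bolted down: round dark foot (150 mm across), thin post, level boom 170 mm above the table. This point is on the post's swivel axis at boom height. Outward from it in one line: aluminium sleeve (46 mm wide, 24 high, ends 190 mm from the axis), wooden grip, lamp head. The boom points from here to grip_mid.
- grip_mid (a point): Centre of the wooden grip block on the pull-out boom, 225 mm from the swivel axis when pushed in (365 mm at the second stop), 174 mm above the table. Block 50 mm long along the boom, 24 wide, 44 high (22 above and below this point); its sides are free for fingers from above. Width over its release plate 29 mm free, 24.5 pressed. Axes: x across the boom, -y outward along it, z up.
- grip: The same wooden grip with its release plate; this origin is on the boom's centre line, 4 mm below grip_mid.
- head_mid (a point): Centre of the top face of the lamp head, a flat aluminium plate 60 mm wide, 100 long, 14 thick, at the boom's outer end. Its hinge (across the boom, at boom height) is 40 mm outward of grip_mid; the plate runs from 5 to 105 mm outward of the hinge. Level, this point is 177 mm above the table, 320 mm from the swivel axis with the boom in, 460 mm at the second stop.
- book_mid (a point): Middle of the open book, on the top of its pages 14 mm above the table, at the fold. The book (160 x 218 mm) is the only open one and cannot be moved. It lies about 440 to 475 mm from the swivel axis, so that the lamp head comes over it at the second stop.
- swivel (a joint): Angle of the boom about the post, rad, positive anticlockwise from above; stiff friction (0.25 N m), stays where left. Range -0.95 to 0.5. At the start the boom points clearly to the robot's side of the book.
- boom (a joint): How far the boom is pulled out, m: 0 pushed in, first stop 0.07, second stop 0.14 (the end of its travel). With the release plate out it is caught at 0 and at the first stop and cannot be pulled outward; with the plate pressed in it passes freely. A spring of 2.5 to 3.5 N always draws it inward.
- release (a joint): Travel of the black release plate (36 mm long, 28 high) on one upright side of the grip (-x side), standing 5 mm proud, m: 0 out, 0.0045 fully pressed. Squeezing the grip across its width presses it; about 6 N is enough, so any firm grasp does. It springs back when let go.
- head (a joint): Tilt of the lamp head, rad: 0 level (against its stop), up to 1.0 with its outer end raised. Stiff friction (0.12 N m): it stays where it is left and goes down when its top is pushed with 2 to 5 N.
- mug: white mug, 76 mm across, 90 mm tall; origin at the centre of its underside; to be left alone
- glasses_case: grey soft-edged glasses case, 60 x 155 x 38 mm, lying flat, often beneath the boom; origin at the centre of its underside; to be left alone
- toy: wooden toy turtle about 100 x 86 x 42 mm; origin at the centre of its underside; to be left alone
- jar: small cream jar, 52 mm across, 50 mm tall, often beneath the boom; origin at the centre of its underside; to be left alone
- remote: black remote control, 46 x 150 x 18 mm; origin at the centre of its underside; to be left alone
- clock: white bedside clock, 45 x 110 x 80 mm; origin at the centre of its underside; to be left alone
- tin: round flat tin, 74 mm across, 41 mm tall; origin at the centre of its underside; to be left alone

How it is judged:
On the way, in this order (a step that is already met when the one before it is completed fails the run):
1. with the boom still pushed in, the lamp head is folded level and the boom points at the middle of the book (value of joint head below 0.12 rad and x of book_mid in the frame of grip_mid between -0.05 and 0.05 m and value of joint boom below 0.035 m), for 0.2 s.
2. the release plate is pressed in and the boom is pulled past the first stop (value of joint release above 0.003 m and value of joint boom above 0.085 m), for 0.05 s.
At the end, for the whole second after the job is handed in: the robot still holds the grip (more than 3 N between fingers and grip, release plate pressed in), the boom is within 8 mm of its second stop and at rest, the head is level within 0.12 rad, and the middle of the head is within 55 mm of the middle of the book, seen from above (value of joint boom above 0.132 m and horizontal distance between head_mid and book_mid below 0.055 m and value of joint head below 0.12 rad and contact force between the fingers and grip above 3 N and value of joint release above 0.003 m and velocity of joint boom between -0.01 and 0.01 m/s and velocity of joint swivel between -0.03 and 0.03 rad/s); the arm keeps its last pose, push and grip.
It fails at once if something else on the table is shoved more than 30 mm (distance of any of mug, glasses_case, toy, jar, remote, clock, tin from where it was at the start of the episode above 0.03 m).
It also fails if it takes over 48 s, if anything falls off the work surface, if the arm or the gripper's body presses on something with over 40 N, if the wrist force passes 120 N, or if a joint passes its speed limit or range.

### The arm

A 7-joint arm with a two-finger parallel gripper is mounted at the origin on the work surface. World frame = base frame: x ahead of the robot, y to its left, z up, the work surface at z = 0. Lengths are in m, angles in rad, forces in N, time in s.
With the tool pointing down it reaches from about 0.35 to 0.9 m from the base axis. Payload 8.1 kg.
Tool frame: the origin (TCP) lies on the mounting face of the last link; the fingertips stand 178 mm ahead of it and the grasp point (between the pads) lies 159 mm ahead of it (manip.grip_point_offset is the distance from the TCP to the grasp point, in m); z points along the fingers, y is the direction in which the jaws open and shut (so a half turn about z gives the same grasp; the last joint's range is limited). The gripper opens to 92 mm and grips with 3 to 60 N. Pads are 19 mm wide; open, the fingers measure 130 mm over their backs; the gripper's body (75 mm by 190 mm) begins 47 mm behind the grasp point.
Start: joints at [-1.21, 0.434, 0.025, 1.573, -0.012, 1.134, -0.075], TCP at [0.28, 0.559, 0.405] pointing down, gripper open.
Joint ranges: [-2.62, 2.62], [-0.44, 2.09], [-1.27, 1.32], [0.08, 2.57], [-1.32, 4.46], [0.12, 2], [-2.74, 2.74]. Speed limits (rad/s): [2.22, 2.22, 3.01, 3.01, 3.14, 3.14, 3.14].

### API

Orientations are given as a 3x3 rotation matrix whose columns are the frame's x, y, z axes.
In Python, from plant import sensors, eyes, manip gives the robot as it stands.
- The arm moves only by the tool send_rows, never from a script. Its argument "increments" is a list of rows, each a list of 5 numbers: the shift along the tool's x, y, z in m, then the turn about the tool's z in rad, then the finger opening in m, from 0 to 0.0918. A call has 1 to 8 rows; each row is the pose to reach, as a shift and turn from the pose commanded when the call began, along the tool's axes at that moment; what a row does not reach only later rows make up. A row lasts 1/12 s, in which the tool goes at most 41.7 mm and 7.16 degrees, less where a joint would pass 70% of its speed; a pose out of reach is approached as far as the arm can. A call with a gripper value outside its range is refused whole. The fingers move at their own pace and stop on an object; "force" is the grip in N (left out, the last holds). Time passes only in rows, so rows that repeat a pose let the fingers close. It gives the time, the measured TCP pose, the force and the opening at its end, in the units of the state.
- sensors.observe(): the state, without advancing time (a new reading comes with each control period).
- eyes.get_image(name): name is "scene" or "top" or "wrist"; returns (picture, depth): 420x560x3 uint8, red, green, blue; 420x560 float32, m along the optical axis (not along the pixel's ray), 0 where there is no reading.
- eyes.camera_params(name): a dict with "fov_y" (degrees; the focal length in pixels is half the picture's height over the tangent of half this angle, whatever the lens; pixels are square), "cx", "cy" (the principal point, pixels), "k1" (the pictures are not rectified: a ray, as slopes to the right and down, at radius r is drawn at 1 + k1 r^2 times it, then the intrinsics apply), "rvec" (rotation vector, rad) and "tvec" (3), from world to camera coordinates, as OpenCV has them. Camera axes: x right, y down, z forward; pixel columns grow to the right and rows downward; lengths in m; the calibration is good to about 2 mm. A picture is of the moment at which its call begins: read the wrist's pose just before it. camera_params takes no time and is no camera call; for the wrist camera it gives the pose at the moment of the call.
- manip.job_done(): hands the job in, once; it reports no verdict.
The state is a dict: "time": time; "q": joint angles; "joint_vel": joint speeds; "joint_torque": joint torques, N m; "tcp_pos": TCP position; "tcp_rot": TCP orientation; "wrist_force": force on the tool from outside, world axes, zero at the start; "torque": the same for the moment, N m; "finger_gap": opening from 0.0 (shut) to 1.0 (fully open).
Only numpy, scipy, OpenCV 4.12 (cv2) and the standard library are available. Lean on these libraries where they do the work, as an engineer would, in place of code of your own. Each camera call takes 0.05 s, during which the arm holds its last target.

## Working session

There is one attempt and no reset: what is moved stays moved. The work goes in short steps, Python scripts to look and compute and a tool call to move; the robot and the scene stay as the last step left them, time stands still between calls to the robot, and variables do not carry over. Pictures are saved under pics/ and viewed, and the job is handed in when it is done.

Besides the shell and the picture viewer there is one more tool, called after "Request:" in YAML: its name, and indented under it one key for each argument. send_rows: Moves the arm, as the interface text tells. Its arguments: {"type":"object","properties":{"increments":{"type":"array"},"force":{"type":"number"}},"required":["increments"]}

```bash
mkdir -p pics; ls; cat > h.py <<'E'
import numpy as np, cv2
from plant import sensors, eyes, manip
def cam(n):
    p=eyes.camera_params(n); f=210/np.tan(np.radians(p['fov_y'])/2)
    R=cv2.Rodrigues(np.array(p['rvec'],float))[0]; t=np.array(p['tvec'],float).ravel()
    return p,f,R,t
def ray(c,u,v):
    p,f,R,t=c
    K=np.array([[f,0,p['cx']],[0,f,p['cy']],[0,0,1.]])
    q=cv2.undistortPoints(np.array([[[u,v]]],float),K,np.array([p['k1'],0,0,0,0.]))[0,0]
    return np.array([q[0],q[1],1.])
def at_depth(c,u,v,d):
    p,f,R,t=c; return R.T@(ray(c,u,v)*d-t)
def at_z(c,u,v,z):
    p,f,R,t=c; o=-R.T@t; r=R.T@ray(c,u,v); return o+r*(z-o[2])/r[2]
E
python3 - <<'E'
from h import *
for n in ('scene','top'):
    c=cam(n); im,d=eyes.get_image(n); cv2.imwrite(f'pics/{n}0.png',im[:,:,::-1]); np.savez(f'{n}0.npz',im=im,d=d)
    print(n,c[0])
s=sensors.observe(); print(s)
E
```

```text
pics
scene {'fov_y': 45.95105762020715, 'cx': 281.1301535287035, 'cy': 206.36741304347998, 'k1': -0.112702091844585, 'rvec': array([ 1.31510205,  2.38637844, -0.81935652]), 'tvec': array([ 0.26928672, -0.27313184,  1.62959888])}
top {'fov_y': 55.14308256107599, 'cx': 281.49570027960107, 'cy': 213.20879128524692, 'k1': -0.005764708164121164, 'rvec': array([ 2.15756501, -2.20991467,  0.09251583]), 'tvec': array([0.02968498, 0.52896074, 1.33747623])}
{'time': 0.1, 'q': array([-1.20960705,  0.43513205,  0.02493986,  1.57396695, -0.01160175,
        1.13400083, -0.0751058 ]), 'joint_vel': array([-0.00099321, -0.00193768, -0.00018583, -0.00084118, -0.00052636,
       -0.00050894,  0.00071054]), 'joint_torque': array([ 3.52678246e-03, -6.69128251e+01,  9.87929665e-01, -3.15147436e+01,
       -6.05868339e-02,  3.72576539e-02,  3.35750065e-05]), 'tcp_pos': array([0.27950978, 0.55879539, 0.40405124]), 'tcp_rot': array([[-8.94343749e-01,  4.47380149e-01, -5.10575152e-04],
       [ 4.47380427e-01,  8.94342864e-01, -1.26312520e-03],
       [-1.08467896e-04, -1.35808946e-03, -9.99999072e-01]]), 'wrist_force': array([-0.3385808 ,  0.63738473,  0.49110298]), 'torque': array([-0.00674757,  0.01227067,  0.01263027]), 'finger_gap': 1.0013499628049778}
```

View pics/scene0.png

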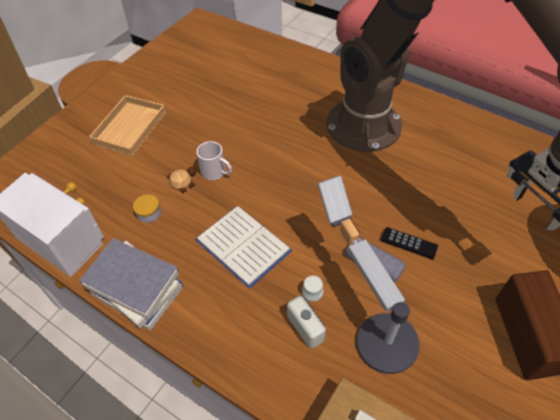

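View pics/top0.png

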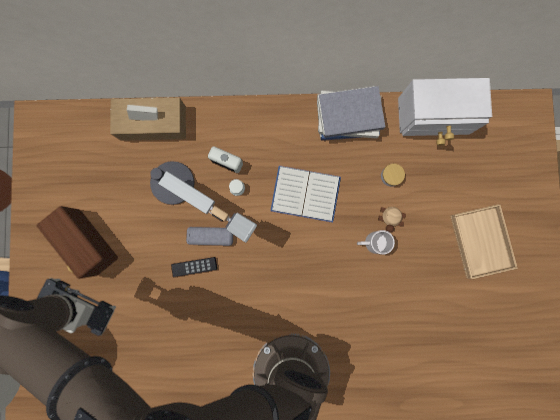

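The overhead view shows the foot at about (172,183), the boom running to the grip (219,213) and the head (241,227), and the book with its fold at about (306,194). The robot base is at the bottom. I'll enlarge this area to measure it.

```bash
python3 - <<'E'
from h import *
z=np.load('top0.npz'); im=z['im'][:,:,::-1]
cv2.imwrite('pics/topc.png',cv2.resize(im[140:280,140:350],None,fx=3.8,fy=3.8,interpolation=cv2.INTER_CUBIC))
z=np.load('scene0.npz'); im=z['im'][:,:,::-1]
cv2.imwrite('pics/scc.png',cv2.resize(im[165:375,290:450],None,fx=2.8,fy=2.8,interpolation=cv2.INTER_CUBIC))
E
```

```text
(no output)
```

View pics/topc.png

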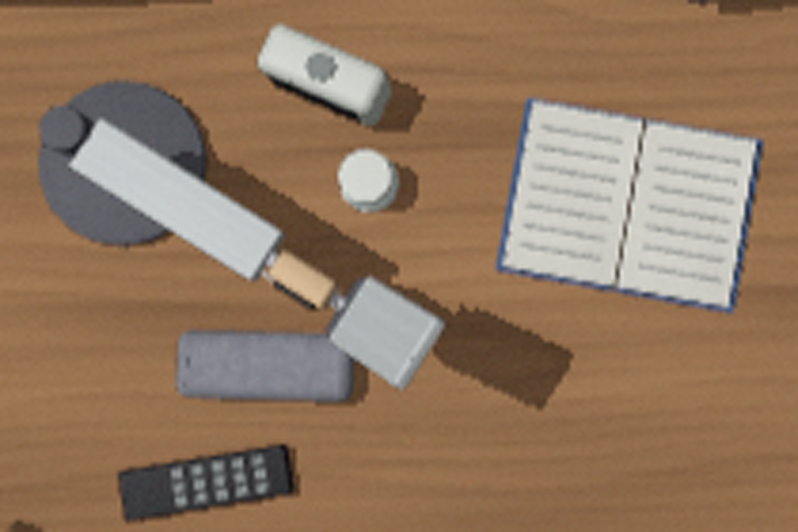

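View pics/scc.png

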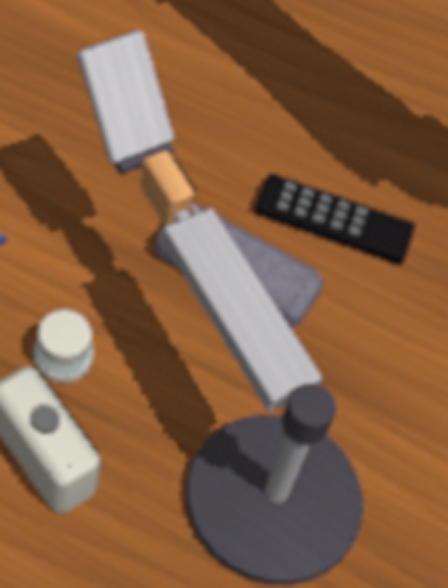

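```bash
python3 - <<'E'
from h import *
c=cam('top'); z=np.load('top0.npz');d=z['d']
P=lambda u,v,zz: at_z(c,140+(u+.5)/3.8-.5,140+(v+.5)/3.8-.5,zz)
foot=P(123,163,.01); cap=P(64,130,.215)
so=(P(281,238,.182)+P(251,279,.182))/2; si=(P(101,119,.182)+P(72,165,.182))/2
g=P(306,275,.196); bk=P(631.5,203,.014); bk2=sum(P(*a,.012) for a in [(529,100),(762,142),(733,310),(498,270)])/4
hb=(P(369,278,.177)+P(331,332,.177))/2
for n,v in dict(foot=foot,cap=cap,si=si,so=so,g=g,bk=bk,bk2=bk2,hb=hb).items(): print(n,v.round(4), 'dist foot',np.hypot(*(v-foot)[:2]).round(4),'ang',np.arctan2(*(v-foot)[[1,0]]).round(4))
for n,(u,v) in dict(foot=(150,220),cap=(64,130),sl=(180,200),g=(303,275),h=(385,330)).items():
    u,v=round(140+u/3.8),round(140+v/3.8); print(n,u,v,at_depth(c,u,v,d[v,u]).round(4))
print('jar',P(367,180,.05),'clock',P(325,72,.08),'case',P(265,367,.038))
# scene cam depth of head points
c=cam('scene');d=np.load('scene0.npz')['d']
for n,(u,v) in dict(hout=(113,45),hin=(140,145),grip=(165,178),cap=(310,405),sl1=(200,230),sl2=(290,375)).items():
    u,v=round(290+u/2.8),round(165+v/2.8); print(n,at_depth(c,u,v,d[v,u]).round(4))
E
```

```text
foot [0.6446 0.389  0.01  ] dist foot 0.0 ang 0.0
cap [0.6378 0.3796 0.215 ] dist foot 0.0115 ang -2.1946
si [0.634  0.3719 0.182 ] dist foot 0.0201 ang -2.1261
so [0.5385 0.2315 0.182 ] dist foot 0.1899 ang -2.1638
g [0.5235 0.1983 0.196 ] dist foot 0.2258 ang -2.1365
bk [ 0.597  -0.0676  0.014 ] dist foot 0.4591 ang -1.6746
bk2 [ 0.5954 -0.0668  0.012 ] dist foot 0.4584 ang -1.6784
hb [0.5007 0.1669 0.177 ] dist foot 0.2646 ang -2.1455
foot 179 198 [0.5897 0.3632 0.0184]
cap 157 174 [0.6417 0.3852 0.1917]
sl 187 193 [0.5836 0.298  0.1845]
g 220 212 [0.5239 0.1994 0.1922]
h 241 227 [0.4768 0.1355 0.2203]
jar [0.61805662 0.16540162 0.05      ] clock [0.70799866 0.19687558 0.08      ] case [0.45733291 0.25816609 0.038     ]
hout [0.4638 0.1175 0.2445]
hin [0.499  0.169  0.1794]
grip [0.5298 0.2077 0.1964]
cap [0.65   0.3948 0.1905]
sl1 [0.5486 0.2504 0.1799]
sl2 [0.6304 0.3709 0.183 ]
```

Request:
send_rows:
  increments:
    - [0,0,-0.04,0.12,0.02]
    - [0,0,-0.08,0.24,0]
    - [-0.03,-0.025,-0.1,0.36,0]
    - [-0.06,-0.05,-0.1,0.48,0]
    - [-0.09,-0.075,-0.1,0.6,0]
    - [-0.12,-0.1,-0.1,0.72,0]
    - [-0.15,-0.126,-0.1,0.84,0]
    - [-0.18,-0.152,-0.1,0.96,0]
  force: 20

```text
time: 0.77
tcp_pos: [0.3729, 0.3405, 0.5045]
tcp_rot: [[-0.141, 0.99, -0.0], [0.99, 0.141, -0.0], [-0.0, -0.0, -1.0]]
wrist_force: [0.0, -0.2, 0.4]
finger_gap: 0.468
```

```bash
cat >> h.py <<'E'
def goal(x,y,z,ang=None):
    s=sensors.observe(); R=s['tcp_rot']; d=R.T@(np.array([x,y,z])-s['tcp_pos'])
    a=np.arctan2(R[1,1],R[0,1]); print('t',round(s['time'],2),'tcp',s['tcp_pos'].round(4),'yang',round(a,4),'gap',round(s['finger_gap']*91.8,1),'F',s['wrist_force'].round(2)); print('shift',d.round(4), 'turn',None if ang is None else round((a-ang+np.pi)%(2*np.pi)-np.pi,4))
E
python3 -c "
from h import *
goal(.468,.1205,.47,-.581)"
```

```text
t 0.77 tcp [0.3729 0.3405 0.5045] yang 0.1411 gap 43.0 F [ 0.   -0.22  0.42]
shift [-0.2312  0.0633  0.0345] turn 0.7221
```

Request:
send_rows:
  increments:
    - [-0.033,0.009,0,0.12,0]
    - [-0.066,0.018,0,0.24,0]
    - [-0.099,0.027,0,0.36,0]
    - [-0.132,0.036,0,0.48,0]
    - [-0.165,0.045,0,0.6,0]
    - [-0.198,0.054,0.01,0.72,0]
    - [-0.23,0.063,0.034,0.72,0]
    - [-0.23,0.063,0.034,0.72,0]

```text
time: 1.43
tcp_pos: [0.4693, 0.1175, 0.4679]
tcp_rot: [[0.55, 0.835, -0.002], [0.835, -0.55, -0.004], [-0.005, 0.0, -1.0]]
wrist_force: [-0.8, -1.2, -0.3]
finger_gap: -0.0
```

```bash
python3 -c "
from h import *
goal(.468,.1205,.355,-.581)
im,d=eyes.get_image('top');cv2.imwrite('pics/top1.png',im[:,:,::-1])
im,d=eyes.get_image('scene');cv2.imwrite('pics/scene1.png',cv2.resize(im[120:375,250:450,::-1],None,fx=2.2,fy=2.2))"
```

```text
t 1.43 tcp [0.4693 0.1175 0.4679] yang -0.582 gap -0.0 F [-0.77 -1.19 -0.27]
shift [ 0.0023 -0.0027  0.1129] turn -0.001
```

View pics/scene1.png

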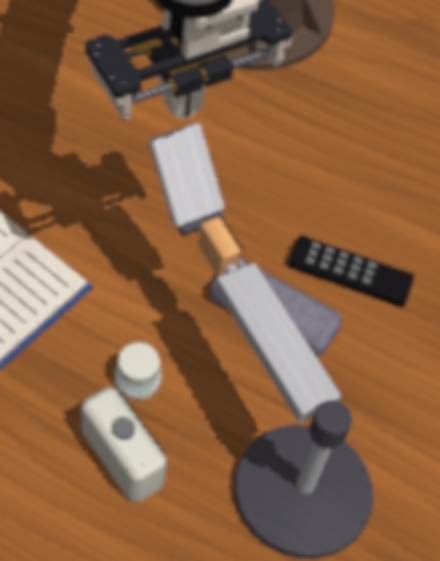

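Fingers are closed above the raised end of the head. Now pressing down.

Request:
send_rows:
  increments:
    - [0,0,0.02,0,0]
    - [0,0,0.036,0,0]
    - [0,0,0.05,0,0]
    - [0,0,0.064,0,0]
    - [0,0,0.078,0,0]
    - [0,0,0.092,0,0]
    - [0,0,0.104,0,0]
    - [0,0,0.112,0,0]

```text
time: 2.2
tcp_pos: [0.4681, 0.1256, 0.358]
tcp_rot: [[0.54, 0.842, -0.001], [0.842, -0.54, 0.0], [-0.0, -0.001, -1.0]]
wrist_force: [-0.8, -1.5, 1.9]
finger_gap: 0.007
```

```bash
python3 -c "
from h import *
goal(.468,.1205,.355,-.581)
im,d=eyes.get_image('scene');cv2.imwrite('pics/scene2.png',cv2.resize(im[120:375,250:450,::-1],None,fx=2.2,fy=2.2))"
```

```text
t 2.2 tcp [0.4681 0.1256 0.358 ] yang -0.5705 gap 0.6 F [-0.82 -1.5   1.95]
shift [-0.0043  0.0026  0.003 ] turn 0.0105
```

View pics/scene2.png

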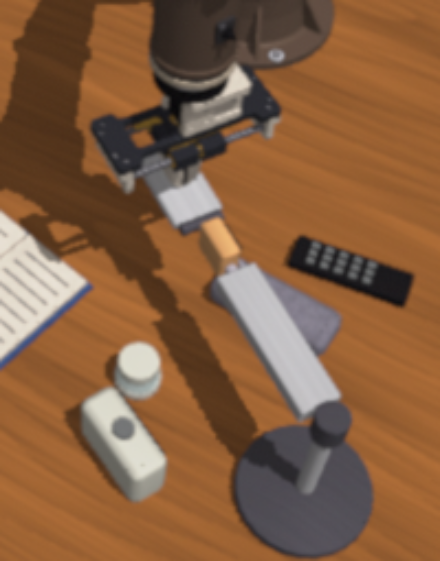

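Request:
send_rows:
  increments:
    - [0,0,0.002,0,0]
    - [0,0,0.004,0,0]
    - [0,0,0.005,0,0]
    - [0,0,0.005,0,0]

```text
time: 2.58
tcp_pos: [0.469, 0.1244, 0.3548]
tcp_rot: [[0.542, 0.84, 0.002], [0.84, -0.542, 0.001], [0.002, 0.001, -1.0]]
wrist_force: [-1.8, -0.9, 7.3]
finger_gap: 0.001
```

```bash
python3 -c "
from h import *
goal(.468,.1205,.45,-.581)
"
```

```text
t 2.58 tcp [0.469  0.1244 0.3548] yang -0.5729 gap 0.1 F [-1.75 -0.95  7.27]
shift [-0.0036  0.0013 -0.0953] turn 0.0081
```

Request:
send_rows:
  increments:
    - [0,0,-0.03,0,0]
    - [0.02,0,-0.07,0,0.05]
    - [0.05,0,-0.09,0,0.06]
    - [0.09,0,-0.09,0,0.07]
    - [0.09,0,-0.09,0,0.07]
    - [0.09,0,-0.09,0,0.07]

```text
time: 3.08
tcp_pos: [0.5179, 0.2022, 0.4439]
tcp_rot: [[0.539, 0.842, 0.001], [0.842, -0.539, 0.0], [0.001, 0.001, -1.0]]
wrist_force: [0.0, -0.2, 0.1]
finger_gap: 0.316
```

```bash
python3 -c "
from h import *
goal(.522,.199,.333,-.58)
c=cam('wrist')
im,d=eyes.get_image('wrist');cv2.imwrite('pics/w3.png',im[:,:,::-1]);np.savez('w3.npz',d=d,**{'R':c[2],'t':c[3]})
im,d=eyes.get_image('scene');cv2.imwrite('pics/scene3.png',im[:,:,::-1])"
```

```text
t 3.08 tcp [0.5179 0.2022 0.4439] yang -0.5697 gap 29.0 F [ 0.04 -0.21  0.11]
shift [-0.0006  0.0051  0.1109] turn 0.0103
```

View pics/w3.png

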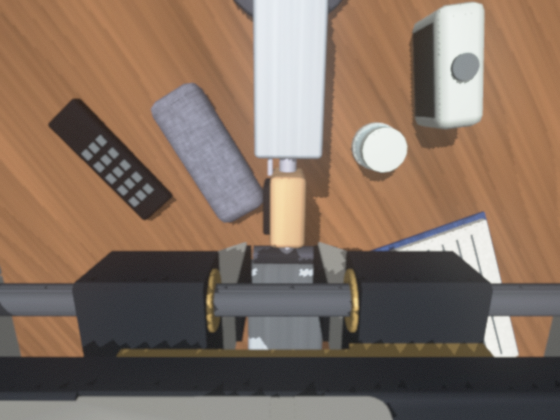

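View pics/scene3.png

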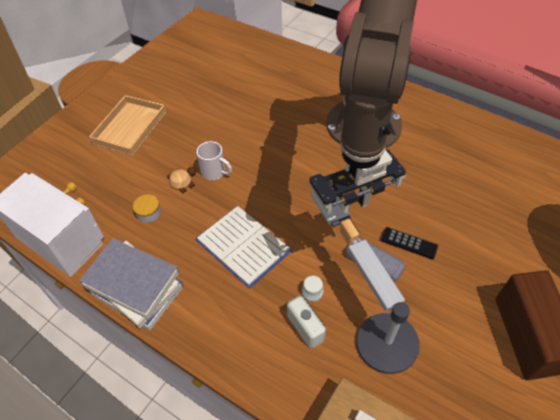

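The wrist view shows the grip top spanning about u 271–305, v 169–246. The black plate is on its left at (267,205), and the sleeve end is at v=157, u 255–322.

```bash
python3 -c "
from h import *
c=cam('wrist')
a=at_z(c,288,170,.196);b=at_z(c,287,246,.196);s1=at_z(c,289,157,.182);s0=at_z(c,291,10,.182)
print(a,b,(a+b)/2,s1,s0)
v=(s1-s0);print(np.arctan2(v[1],v[0]));v=b-a;print(np.hypot(*v[:2]),np.arctan2(v[1],v[0]))
P=np.array([.644,.388]);g=((a+b)/2)[:2]
for q in (g,s1[:2]): print(np.hypot(*(q-P)),np.arctan2(*(q-P)[::-1]))
goal(*g,.333,-.58)
"
```

```text
[0.53696187 0.22441396 0.196     ] [0.50824862 0.18072974 0.196     ] [0.52260524 0.20257185 0.196     ] [0.54116079 0.22933356 0.182     ] [0.59025489 0.3040429  0.182     ]
-2.152170882165125
0.0522758234072084 -2.1522799769978227
0.22163096513776287 -2.1504494358882082
0.18907919522334454 -2.1458679662679874
t 3.18 tcp [0.5172 0.1993 0.4436] yang -0.5733 gap 37.1 F [-0.15 -0.08 -0.05]
shift [0.0057 0.0028 0.1106] turn 0.0067
```

Request:
send_rows:
  increments:
    - [0.003,0.003,0.01,0.007,0.07]
    - [0.003,0.003,0.03,0.007,0.07]
    - [0.003,0.003,0.05,0.007,0.07]
    - [0.003,0.003,0.07,0.007,0.07]
    - [0.003,0.003,0.09,0.007,0.07]
    - [0.003,0.003,0.105,0.007,0.07]
    - [0.003,0.003,0.11,0.007,0.07]
    - [0.003,0.003,0.11,0.007,0.07]

```text
time: 3.85
tcp_pos: [0.521, 0.1997, 0.3323]
tcp_rot: [[0.549, 0.836, -0.002], [0.836, -0.549, -0.001], [-0.003, -0.001, -1.0]]
wrist_force: [-0.7, -0.5, -0.3]
finger_gap: 0.765
```

```bash
python3 -c "
from h import *
goal(.521,.2005,.333,-.58)
im,d=eyes.get_image('scene');cv2.imwrite('pics/scene4.png',cv2.resize(im[120:375,250:450,::-1],None,fx=2.2,fy=2.2))
im,d=eyes.get_image('wrist');cv2.imwrite('pics/w4.png',im[:,:,::-1])"
```

```text
t 3.85 tcp [0.521  0.1997 0.3323] yang -0.5816 gap 70.2 F [-0.66 -0.45 -0.3 ]
shift [ 0.0006 -0.0004 -0.0007] turn -0.0016
```

View pics/scene4.png

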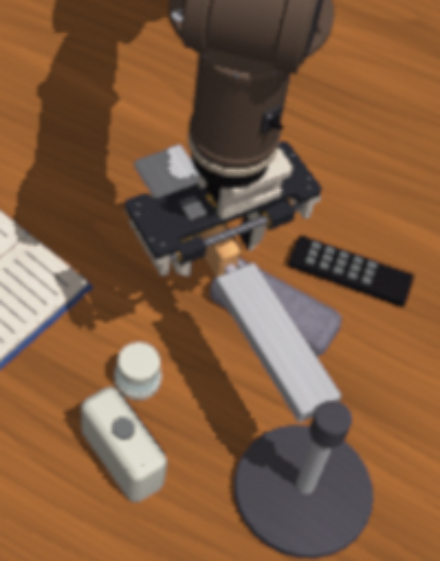

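View pics/w4.png

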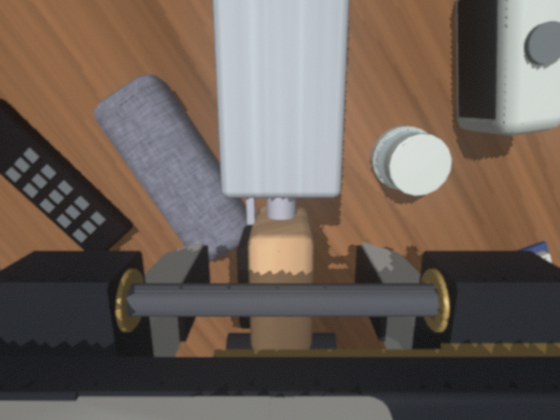

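The grip sits centred between the open fingers, so I'll close.

Request:
send_rows:
  increments:
    - [0,0,0,0,0.05]
    - [0,0,0,0,0.03]
    - [0,0,0,0,0.015]
    - [0,0,0,0,0.015]
    - [0,0,0,0,0.015]
    - [0,0,0,0,0.015]
    - [0,0,0,0,0.015]
    - [0,0,0,0,0.015]
  force: 30

```text
time: 4.62
tcp_pos: [0.5216, 0.2006, 0.3338]
tcp_rot: [[0.548, 0.836, 0.0], [0.836, -0.548, -0.0], [0.0, 0.0, -1.0]]
wrist_force: [-0.2, 0.3, 0.8]
finger_gap: 0.261
```

```bash
python3 -c "
from h import *
goal(.521,.2005,.333,-.58)
s=sensors.observe();R=s['tcp_rot'];p=s['tcp_pos']
P=np.array([.644,.388]);g=p[:2]-P;print(np.hypot(*g),np.arctan2(g[1],g[0]))
r=np.hypot(*g);a0=np.arctan2(g[1],g[0])
for k in range(1,13):
  a=a0+k*.475/12; d=R.T@np.r_[P+r*np.array([np.cos(a),np.sin(a)])-p[:2],0]; print(k,d.round(4),round(-k*.475/12,4))
"
```

```text
t 4.62 tcp [0.5216 0.2006 0.3338] yang -0.5803 gap 23.9 F [-0.24  0.3   0.77]
shift [-0.0004 -0.0004  0.0008] turn -0.0003
0.2238287341388821 -2.1494990193213463
1 [0.0002 0.0089 0.    ] -0.0396
2 [0.0007 0.0177 0.    ] -0.0792
3 [0.0016 0.0265 0.    ] -0.1187
4 [0.0029 0.0353 0.    ] -0.1583
5 [0.0044 0.044  0.    ] -0.1979
6 [0.0064 0.0527 0.    ] -0.2375
7 [0.0086 0.0612 0.    ] -0.2771
8 [0.0112 0.0697 0.    ] -0.3167
9 [0.0142 0.078  0.    ] -0.3562
10 [0.0174 0.0863 0.    ] -0.3958
11 [0.021  0.0944 0.    ] -0.4354
12 [0.0249 0.1023 0.    ] -0.475
```

Request:
send_rows:
  increments:
    - [0.0002,0.009,0,-0.04,0.015]
    - [0.0007,0.0177,0,-0.079,0.015]
    - [0.0016,0.0265,0,-0.119,0.015]
    - [0.0029,0.0353,0,-0.158,0.015]
    - [0.0044,0.044,0,-0.198,0.015]
    - [0.0064,0.0527,0,-0.2375,0.015]
    - [0.0086,0.0612,0,-0.277,0.015]
    - [0.0112,0.0697,0,-0.317,0.015]

```text
time: 5.28
tcp_pos: [0.5864, 0.1714, 0.3338]
tcp_rot: [[0.259, 0.966, -0.0], [0.966, -0.259, -0.0], [-0.0, -0.0, -1.0]]
wrist_force: [-0.1, -0.8, 1.3]
finger_gap: 0.263
```

```bash
cat > arc.py <<'E'
from h import *
s=sensors.observe();R=s['tcp_rot'];p=s['tcp_pos']
P=np.array([.644,.388]);g=p[:2]-P;r=np.hypot(*g);a0=np.arctan2(g[1],g[0]);print('r,a',r,a0,'yang-based boom',np.arctan2(R[1,1],R[0,1])-np.pi/2)
a=-1.675;goal(*(P+.225*np.array([np.cos(a),np.sin(a)])),.333,a+np.pi/2)
E
python3 arc.py
```

```text
r,a 0.22413436006061288 -1.8306176711173168 yang-based boom -1.8329472416469865
t 5.28 tcp [0.5864 0.1714 0.3338] yang -0.2622 gap 24.2 F [-0.08 -0.76  1.28]
shift [0.0019 0.0349 0.0008] turn -0.1579
```

Request:
send_rows:
  increments:
    - [0.0002,0.009,0,-0.04,0.015]
    - [0.0006,0.0177,0,-0.079,0.015]
    - [0.0012,0.0265,0,-0.119,0.015]
    - [0.002,0.035,0,-0.158,0.015]
    - [0.002,0.035,0,-0.158,0.015]
    - [0.002,0.035,0,-0.158,0.015]
    - [0.002,0.035,0,-0.158,0.015]
    - [0.002,0.035,0,-0.158,0.015]

```text
time: 5.95
tcp_pos: [0.6202, 0.1648, 0.3338]
tcp_rot: [[0.106, 0.994, 0.001], [0.994, -0.106, 0.0], [0.0, 0.001, -1.0]]
wrist_force: [2.8, 1.1, -0.6]
finger_gap: 0.266
```

```bash
python3 arc.py; python3 -c "
from h import *
im,d=eyes.get_image('scene');cv2.imwrite('pics/scene5.png',cv2.resize(im[120:375,180:450,::-1],None,fx=2.2,fy=2.2))
im,d=eyes.get_image('top');cv2.imwrite('pics/top5.png',cv2.resize(im[140:280,140:350,::-1],None,fx=3.8,fy=3.8))
"
```

```text
r,a 0.22451885872438138 -1.6771716552453362 yang-based boom -1.676965308186245
t 5.95 tcp [0.6202 0.1648 0.3338] yang -0.1062 gap 24.4 F [ 2.82  1.13 -0.63]
shift [-0.0005  0.0005  0.0008] turn -0.002
```

View pics/scene5.png

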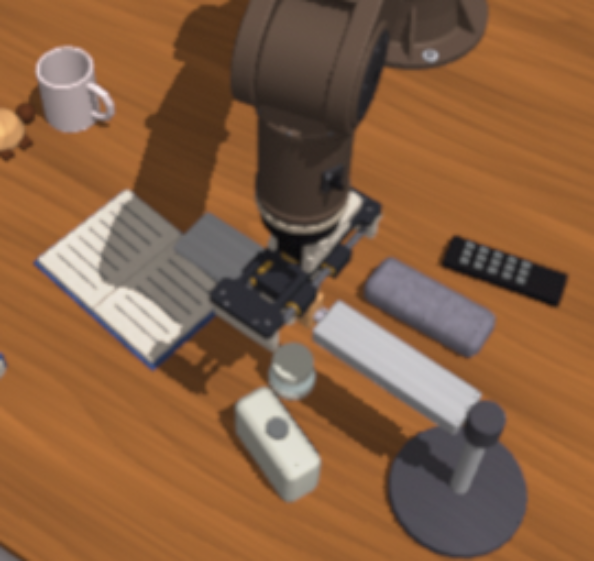

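View pics/top5.png

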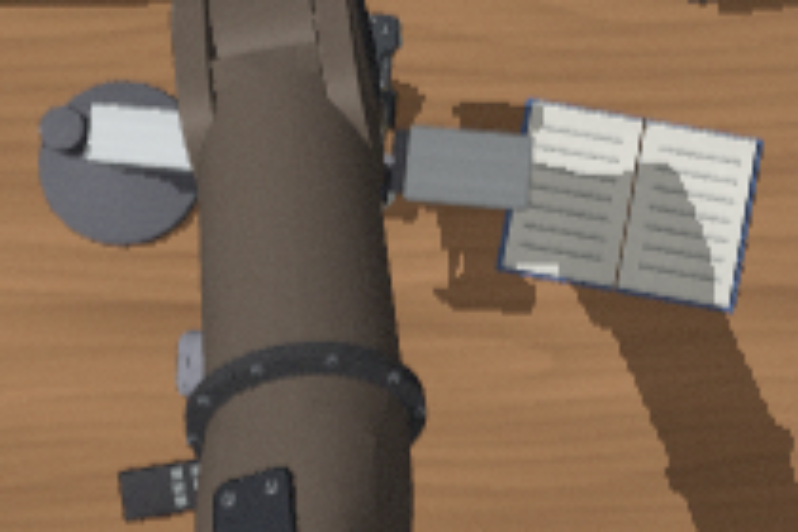

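Head is level and the boom bearing matches the book's. Now pulling straight out along the boom (tool −x).

Request:
send_rows:
  increments:
    - [-0.01,0,0,0,0.01]
    - [-0.03,0,0,0,0.01]
    - [-0.05,0,0,0,0.01]
    - [-0.07,0,0,0,0.01]
    - [-0.09,0,0,0,0.01]
    - [-0.11,0,0,0,0.01]
    - [-0.125,0,0,0,0.01]
    - [-0.134,0,0,0,0.01]
  force: 40

```text
time: 6.72
tcp_pos: [0.6056, 0.0301, 0.3338]
tcp_rot: [[0.106, 0.994, -0.001], [0.994, -0.106, 0.0], [0.0, -0.001, -1.0]]
wrist_force: [1.8, 4.0, -1.5]
finger_gap: 0.263
```

```bash
python3 arc.py
```

```text
r,a 0.3599439421695585 -1.677673707357781 yang-based boom -1.6770991464178968
t 6.72 tcp [0.6056 0.0301 0.3338] yang -0.1063 gap 24.2 F [ 1.76  3.99 -1.49]
shift [0.1349 0.0007 0.0008] turn -0.0021
```

Request:
send_rows:
  increments:
    - [-0.004,0,0,0,0.01]
    - [-0.006,0,0,0,0.01]
    - [-0.008,0,0,0,0.01]
    - [-0.009,0,0,0,0.01]
    - [-0.009,0,0,0,0.01]
    - [-0.009,0,0,0,0.01]

```text
time: 7.22
tcp_pos: [0.6055, 0.0251, 0.3337]
tcp_rot: [[0.102, 0.995, 0.0], [0.995, -0.102, 0.002], [0.002, -0.0, -1.0]]
wrist_force: [1.7, 6.8, 0.6]
finger_gap: 0.259
```

```bash
python3 arc.py; python3 -c "
from h import *
im,d=eyes.get_image('scene');cv2.imwrite('pics/scene6.png',cv2.resize(im[120:375,180:450,::-1],None,fx=2.2,fy=2.2))
im,d=eyes.get_image('top');cv2.imwrite('pics/top6.png',cv2.resize(im[140:280,140:350,::-1],None,fx=3.8,fy=3.8)); np.savez('top6.npz',d=d)
im,d=eyes.get_image('wrist');cv2.imwrite('pics/w6.png',im[:,:,::-1])
"
```

```text
r,a 0.36497176236822676 -1.6764068584521765 yang-based boom -1.6730090993048892
t 7.22 tcp [0.6055 0.0251 0.3337] yang -0.1022 gap 23.8 F [1.67 6.82 0.61]
shift [0.14   0.0008 0.001 ] turn 0.002
```

View pics/scene6.png

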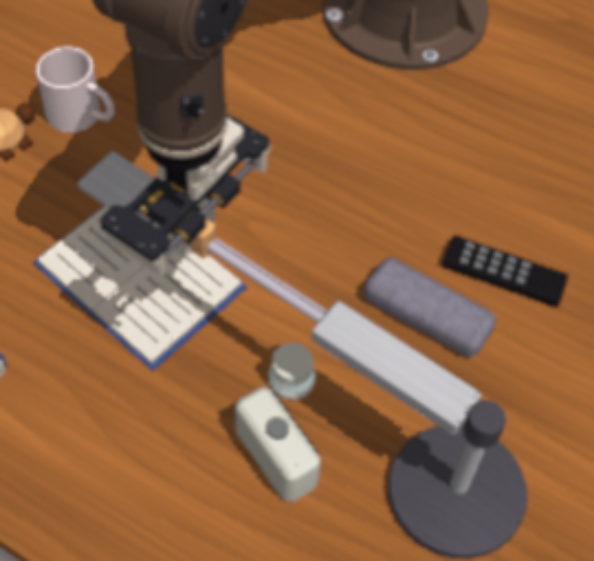

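View pics/top6.png

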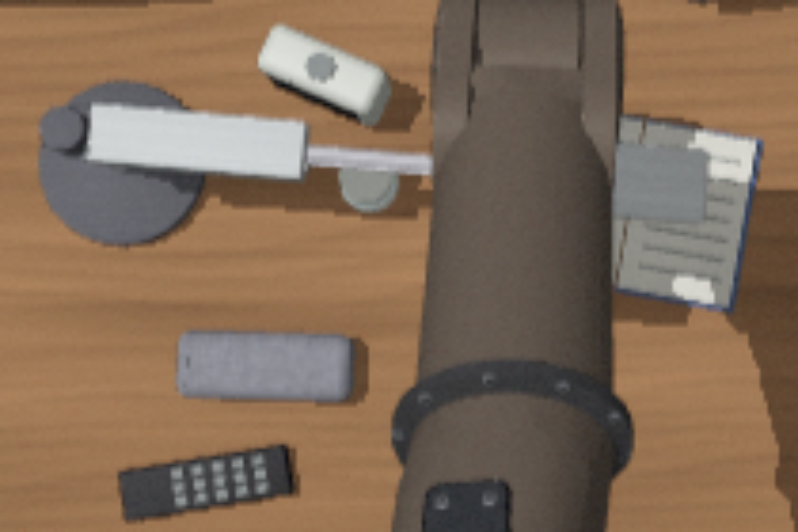

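View pics/w6.png

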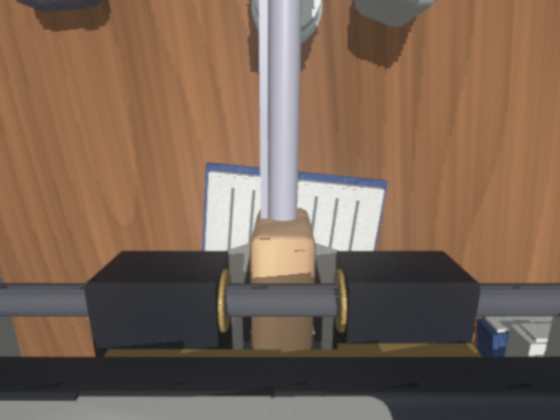

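The boom is fully out and the wrist force rose from 4.0 to 6.8 N, so it seems to be at the end stop. The head is over the book, with its outer edge running (709,150) to (703,222) in the crop. I'll check these numerically.

```bash
python3 -c "
from h import *
c=cam('top');d=np.load('top6.npz')['d']
P=lambda u,v,zz: at_z(c,140+(u+.5)/3.8-.5,140+(v+.5)/3.8-.5,zz)
e=(P(709,150,.177)+P(703,222,.177))/2
a=-1.6755;u=np.array([np.cos(a),np.sin(a)]);h=e[:2]-.05*u
print(e,'head',h,'to book',np.hypot(*(h-[.5965,-.067])),'outer r',(e[:2]-[.644,.388])@u)
for x,y in((630,180),(660,185),(695,190)):
  U,V=round(140+x/3.8),round(140+y/3.8);print(at_depth(c,U,V,d[V,U]).round(4))
s=sensors.observe();print(s['time'],s['wrist_force'],s['joint_vel'].round(4))
"
```

```text
[ 0.58830281 -0.11567766  0.177     ] head [ 0.59352843 -0.06595148] to book 0.0031511270828213467 outer r 0.506740359141495
[ 0.5941 -0.0573  0.1789]
[ 0.5873 -0.081   0.1808]
[ 0.5844 -0.1085  0.175 ]
7.3667 [ 0.93233383  6.92942668 -0.33518165] [-0.0003  0.0006  0.0007  0.0007  0.001  -0.001   0.0006]
```

Request:
send_rows:
  increments:
    - [-0.001,0,0,0,0.01]
    - [-0.002,0,0,0,0.01]
    - [-0.002,0,0,0,0.01]
    - [-0.002,0,0,0,0.01]
    - [-0.002,0,0,0,0.01]
    - [-0.002,0,0,0,0.01]

```text
time: 7.87
tcp_pos: [0.6055, 0.0247, 0.3337]
tcp_rot: [[0.1, 0.995, 0.0], [0.995, -0.1, 0.004], [0.004, 0.0, -1.0]]
wrist_force: [2.1, 11.8, 0.0]
finger_gap: 0.26
```

```bash
python3 arc.py
```

```text
r,a 0.36538596927161493 -1.6764642490095982 yang-based boom -1.671416569488091
t 7.87 tcp [0.6055 0.0247 0.3337] yang -0.1006 gap 23.9 F [ 2.09 11.75  0.02]
shift [0.1404 0.001  0.0012] turn 0.0036
```

Another 2 mm of commanded pull moved the grip only 0.4 mm and added 5 N, so it is against the end stop. Handing in.

```bash
python3 -c "
from h import *
s=sensors.observe();print(s['joint_vel'].round(4),s['finger_gap']*91.8)
print(manip.job_done())"
```

```text
[-0.0011 -0.0002  0.001   0.0005  0.001   0.0003 -0.0007] 23.86823597763552
the job is handed in; nothing more can be done
None
```

The lamp head is over the middle of your open book. The arm is still squeezing the grip with the boom pulled out to its second stop. I handed the job in about 8 s into the 48 s allowed; no verdict is reported.

I pressed the raised head down level with closed fingertips, then squeezed the grip and swung the boom about 0.475 rad until it pointed at the book. After that I pulled it out about 140 mm.

My last checks:
- **Second stop:** the grip was 365 mm from the swivel axis. A further 2 mm of commanded pull moved it only 0.4 mm while the wrist force rose from about 7 to 12 N, so it is against the stop.
- **Lamp head:** its middle is about 3 mm from the middle of the book, measured from the top picture. Depth readings put its top at 175–181 mm, so it is level to within my measuring error.
- **Grip:** the fingers were closed to 23.9 mm at a set 40 N. That is slightly under the 24.5 mm given for the plate pressed in, so I take it as fully pressed. I did not measure the plate itself.
- **Everything else:** joint speeds were close to zero. The clock, jar, glasses case and remote showed no movement in the pictures. The last views show only part of the mug and toy and none of the tin, but the arm did not go near them.

No checks failed. One small mismatch: the outer edge of the head measured 507 mm from the axis instead of the expected 510 mm, which is about what the camera calibration allows.

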